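Snap a reagent cartridge into the reader dock

TASK

Load the narrow one of the two white reagent cartridges into the dock: set it down at the open front of the dock's lane and slide it in, nose first, past the spring catch until it is fully home under the hood and the catch has clicked shut behind it, then let go. Leave the wide cartridge where it is.

Things in the scene. Friction and masses are not known exactly. Their poses are not given: they have to be found in the camera images.
- cartridge: Narrow reagent cartridge, loose: white box 80 long (x) x 46 wide (y) x 40 high, three small metal caps in a row on top of its nose (+x, upright corners rounded 8 mm). Grey grip rib on top: 34 long (x) x 14 thick (y), 40 to 68 above the underside, its middle at x = -20, behind the centre. Origin: centre of the underside, z up. 0.08 to 0.17 kg.
- wide_cartridge: The other cartridge: same make, length, height and rib, but 78 wide, with five caps; does not fit the lane. Origin: centre of the underside, +x its nose. Which of the two lies left or right varies.
- dock: Reader dock, fixed: grey base, white guides and hood. Origin on the bench under the lane's centre line; +x = way in, y left. Base x -125 to 112, 122 wide; its top, 8 high, is the lane floor. Open apron x -125 to -47: set the cartridge here, centre at x = -85 or less. Lane y -33 to 33, guides 30 high. Hood from x = 72, 61 clear, top 71. Back stop x = 100: cartridge home has centre x = 60.
- catch (a joint): Dock's spring catch: steel arm 60 long, 12 to 30 above the bench, on an upright pivot at dock x = -47, y = -41; at rest its tip stands in the lane at x = 4 to 7, y = -6. 0 = shut, grows as pushed aside (0.13 to 0.48 rad as a cartridge passes); 2 to 5 N. Springs shut behind the cartridge once its centre is past x = 56, then keeps it from sliding back beyond x = 46.

How it is judged:
By the outcome, as a careful person would: the job done as asked, in the order asked, and still so for the second after the job is handed in, with the robot touching nothing.
It also fails if it takes over 42 s, if anything falls off the work surface, if the arm or the gripper's body presses on something with over 40 N, if the wrist force passes 120 N, or if a joint passes its speed limit or range.

ROBOT

A 7-joint arm with a two-finger parallel gripper is mounted at the origin on a cart in front of the work surface, level with it; the furniture and walls round the work are solid. World frame = base frame: x ahead of the robot, y to its left, z up, the work surface at z = 0. Lengths are in m, angles in rad, forces in N, time in s.
With the tool pointing down it reaches from about 0.4 to 0.85 m from the base axis. Payload 10.4 kg.
Tool frame: the origin (TCP) lies on the centre line of the jaws, within the pads' length; the fingertips stand 11 mm ahead of it and the grasp point (between the pads) lies 8 mm behind it (tip_reach is the distance from the TCP to the fingertips, in m); z points along the fingers, y is the line along which they close (so a half turn about z gives the same grasp; the last joint's range is limited). The gripper opens to 85 mm and grips with 20 to 120 N. Pads are 22 mm wide; open, the fingers measure 114 mm over their backs; the gripper's body (76 mm by 85 mm) begins 54 mm behind the grasp point. The pads swing forward as they close: fully open they stand 13 mm farther back than shut.
Start: joints at [-1.146, 0.332, -0.065, 1.46, 0.022, 1.35, -0.088], TCP at [0.271, 0.563, 0.242] pointing down, gripper open.
Joint ranges: [-2.6, 2.6], [-0.5, 2.12], [-1.47, 1.34], [0.16, 2.42], [-1.27, 4.41], [0.06, 2.06], [-2.6, 2.6]. Speed limits (rad/s): [2.22, 2.22, 2.79, 2.79, 3.14, 3.14, 3.14].

INTERFACE

Orientations are given as a unit quaternion [x, y, z, w].
In Python, from workcell import get_obs, camera, hand_in, tip_reach gives the robot as it stands. The module is installed in compiled form; this text tells all that it offers.
- The arm moves only by the tool move_arm, never from a script. Its argument "plan" is a list of rows, each an object with "delta_pos": the shift along the tool's x, y, z in shares of 0.6 m (1.0 is 0.6 m), a list of three; "turn": the turn, a rotation vector about the tool's x, y, z in a scale on which 1.0 is 120 degrees, a list of three; "fingers": the closure, from 0 (fully open) to 1 (shut). A call has 1 to 12 rows; each row is the pose to reach, as a shift and turn from the pose commanded when the call began, along the tool's axes at that moment; what a row does not reach only later rows make up. A row lasts 1/8 s, in which the tool goes at most 62.5 mm and 10.7 degrees, less where a joint would pass 70% of its speed; a pose out of reach is approached as far as the arm can. A call with a gripper value outside its range is refused whole. The fingers move at their own pace and stop on an object; "force" is the grip in N (left out, the last holds). Time passes only in rows, so rows that repeat a pose let the fingers close. It gives the time, the measured TCP pose, the force, the opening and the grip force at its end, in the units of the state.
- get_obs(): the state, without advancing time (a new reading comes with each control period).
- camera(name): name is "scene" or "top" or "wrist"; returns a dict with "color" (420x560x3 uint8, red, green, blue), "range_z" (420x560 float32, m along the optical axis (not along the pixel's ray), 0 where there is no reading), "fx", "fy", "cx", "cy" (pixels), "R" (3x3) and "t" (3): a world point X has camera coordinates R X + t; the wrist camera has in their place "tool_from_camera" (4x4, takes a point from camera to tool coordinates, whose origin is the TCP and whose axes are the flange's). Camera axes: x right, y down, z forward; pixel columns grow to the right and rows downward; lengths in m; the calibration is good to about 2 mm. The wrist camera is an equidistant fisheye: a pixel r from the principal point sees the ray r / f radians off the axis. A picture is of the moment at which its call begins: read the wrist's pose just before it.
- hand_in(): hands the job in; it is judged then, once.
The state is a dict: "clock": time; "joint_pos": joint angles; "joint_velocities": joint speeds; "tau": joint torques, N m; "position": TCP position; "ee_rot": TCP orientation; "ft_force": force on the tool from outside, world axes, zero at the start; "torque": the same for the moment, N m; "grip_width": opening from 0.0 (shut) to 1.0 (fully open); "grasp_force": force on a finger pad.
Only numpy, scipy, OpenCV 4.12 (cv2) and the standard library are available. Lean on these libraries where they do the work, as an engineer would, in place of code of your own. Each camera call takes 0.05 s, during which the arm holds its last target. There are 200 camera calls.

## Working session

There is one attempt and no reset: what is moved stays moved. The work goes in short steps, Python scripts to look and compute and a tool call to move; the robot and the scene stay as the last step left them, time stands still between calls to the robot, and variables do not carry over. Pictures are saved under pics/ and viewed, at most 10 in all, crops included, and the job is handed in when it is done.

Besides the shell and the picture viewer there is one more tool, called after "Request:" by a JSON object that holds its "op" and its "data". move_arm: Moves the arm, as the interface text tells. Its arguments: {"type":"object","properties":{"plan":{"type":"array","items":{"type":"object","properties":{"delta_pos":{"type":"array","items":{"type":"number"}},"turn":{"type":"array","items":{"type":"number"}},"fingers":{"type":"number"}}}},"force":{"type":"number"}},"required":["plan"]}

```bash
mkdir -p pics
python3 - <<'E'
from workcell import *
import cv2,numpy as np
o=get_obs();print({k:np.round(v,3).tolist() for k,v in o.items()},tip_reach)
for n in("top","scene"):
    c=camera(n);cv2.imwrite(f"pics/{n}0.png",c["color"][:,:,::-1]);np.savez(f"{n}0.npz",**c)
    print(n,c["fx"],c["cx"],c["cy"],np.round(c["R"],3).tolist(),c["t"])
E
```

```text
{'clock': 0.0, 'joint_pos': [-1.146, 0.333, -0.065, 1.461, 0.022, 1.35, -0.088], 'joint_velocities': [-0.001, 0.001, 0.0, 0.001, -0.0, 0.0, -0.003], 'tau': [-0.001, -62.544, 0.049, -39.16, 0.016, 0.01, -0.0], 'position': [0.27, 0.563, 0.242], 'ee_rot': [0.222, 0.975, -0.001, -0.0], 'ft_force': [1.117, -0.086, -0.048], 'torque': [-0.006, -0.026, -0.001], 'grasp_force': 0.0, 'grip_width': 1.0} 0.011
top 518.6197544318096 283.1624907662826 212.22293360067476 [[0.094, -0.996, -0.003], [-0.972, -0.091, -0.217], [0.216, 0.024, -0.976]] [-0.10597954  0.48981208  1.05908021]
scene 467.0018697983619 276.5166020714809 204.868609099692 [[0.576, -0.818, -0.006], [-0.553, -0.384, -0.74], [0.603, 0.429, -0.673]] [-0.34378865  0.30031003  0.77849668]
```

View pics/top0.png

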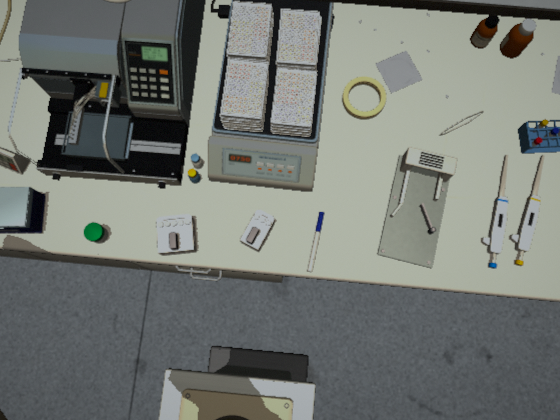

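View pics/scene0.png

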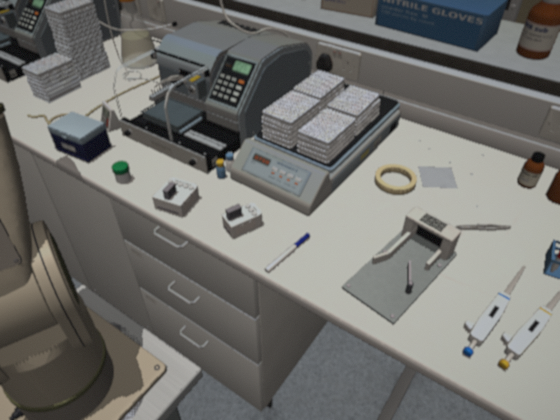

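The top view shows the narrow cartridge at about (258,230), with its rib at (252,234) and caps toward (262,217). The wide one is at (175,234). The dock is at (417,205), with its hood at (430,160) and open front at the bottom. The scene view agrees.

```bash
cat > h.py <<'E'
import numpy as np,cv2
def cloud(c):
    z=c["range_z"];v,u=np.mgrid[:z.shape[0],:z.shape[1]]
    p=np.stack([(u-c["cx"])/c["fx"]*z,(v-c["cy"])/c["fy"]*z,z],-1)
    return (p-c["t"])@c["R"]
def rect(P):
    r=cv2.minAreaRect((P[:,:2]*1000).astype(np.float32));return np.round(r[0],1),np.round(r[1],1),round(r[2],1)
E
python3 - <<'E'
from h import *
boxes={"top":{"nar":(235,205,280,255),"wide":(150,210,200,258),"dock":(370,140,465,275)},
"scene":{"nar":(218,198,265,238),"wide":(148,175,203,215),"dock":(340,200,465,320)}}
for n in boxes:
    c=np.load(n+"0.npz");X=cloud(c)
    for k,(a,b,e,d) in boxes[n].items():
        P=X[b:d,a:e].reshape(-1,3);P=P[c["range_z"][b:d,a:e].ravel()>0]
        print(n,k,"bench",np.round(np.percentile(P[:,2],[5,20,50]),4))
        for lo,hi in ([(.033,.047),(.058,.078)] if k!="dock" else [(.003,.014),(.024,.036),(.06,.08)]):
            q=P[(P[:,2]>lo)&(P[:,2]<hi)]
            if len(q)>5: print("  ",lo,hi,len(q),np.round(np.median(q,0),4),*rect(q))
c=np.load("top0.npz")["color"]
cr=lambda i,a,b,e,d:cv2.resize(i[b:d,a:e,::-1],(400,600),interpolation=cv2.INTER_CUBIC)
cv2.imwrite("pics/crop0.png",np.hstack([cr(c,225,195,289,291),cr(c,370,140,466,284)]))
E
```

```text
top nar bench [-0.0034 -0.0014  0.0016]
   0.033 0.047 649 [ 0.4645 -0.0116  0.0396] [459.2  -7.9] [46.7 80.6] 67.4
   0.058 0.078 124 [ 4.398e-01 -3.000e-04  6.750e-02] [4.409e+02 4.000e-01] [16.  33.8] 69.1
top wide bench [-0.0027  0.      0.0372]
   0.033 0.047 1192 [0.4364 0.1676 0.0397] [433.  168.8] [81.1 78.1] 10.8
   0.058 0.078 126 [0.413  0.1638 0.0672] [412.3 165.4] [32.8 16.4] 8.3
top dock bench [-0.0033 -0.0011  0.0033]
   0.003 0.014 4937 [ 0.5205 -0.3497  0.0073] [ 552.2 -359.8] [314.8 217.7] 3.5
   0.024 0.036 408 [ 0.5751 -0.3612  0.0293] [ 574.3 -354.2] [108.7 155.6] 78.1
   0.06 0.08 929 [ 0.6358 -0.3671  0.0704] [ 636.9 -368.2] [109.   41.2] 80.9
scene nar bench [-0.0013  0.0001  0.0106]
   0.033 0.047 486 [ 0.4586 -0.011   0.0403] [459.  -5.] [48.7 81.7] 66.4
   0.058 0.078 124 [0.4389 0.0006 0.0671] [440.3   3.6] [19.5 34. ] 71.3
scene wide bench [-0.0013  0.0005  0.0166]
   0.033 0.047 703 [0.4304 0.1609 0.0403] [432.6 171.5] [84.9 81. ] 11.3
   0.058 0.078 109 [0.4105 0.1645 0.0664] [412.5 167.8] [35.2 15.6] 12.8
scene dock bench [-0.0018 -0.0005  0.0019]
   0.003 0.014 4837 [ 0.5149 -0.3505  0.0079] [ 590.9 -339.6] [343.  274.3] 30.3
   0.024 0.036 587 [ 0.595  -0.3581  0.0295] [ 578.4 -353.1] [105.6 163.8] 77.9
   0.06 0.08 865 [ 0.6325 -0.3673  0.0706] [ 638.5 -364.6] [107.7  44.6] 81.2
```

View pics/crop0.png

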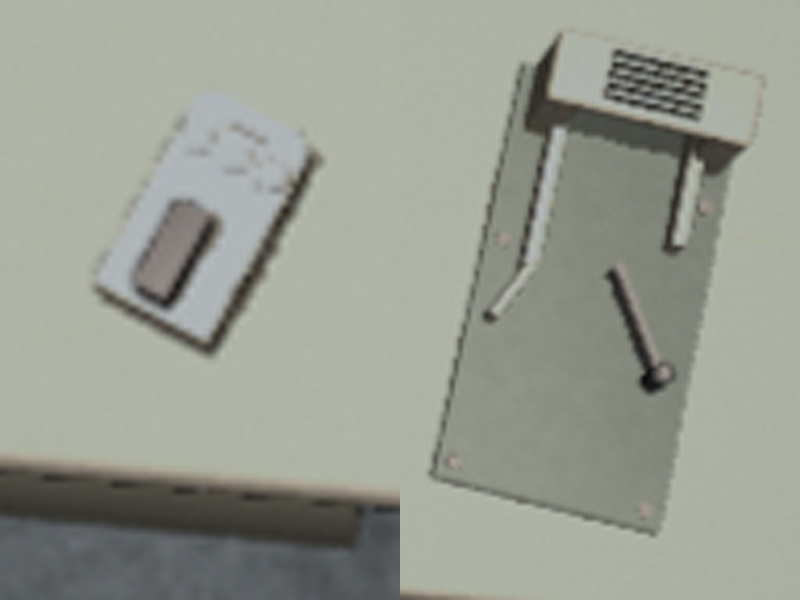

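The crop shows the narrow cartridge with its nose up and to the right. The dock's catch crosses the lane, with its pivot at the right (crop px 655,378), and the left guide is flared. Next I'll fit the dock axis from the base outline.

Run:
```python
from h import *
for n,(a,b,e,d) in {"top":(365,135,470,280),"scene":(335,195,470,330)}.items():
    c=np.load(n+"0.npz");g=cv2.cvtColor(c["color"],cv2.COLOR_RGB2GRAY)[b:d,a:e]
    t,m=cv2.threshold(g,0,255,cv2.THRESH_BINARY_INV+cv2.THRESH_OTSU)
    m=cv2.morphologyEx(m,cv2.MORPH_CLOSE,np.ones((3,3)))
    ct=max(cv2.findContours(m,0,cv2.CHAIN_APPROX_NONE)[0],key=cv2.contourArea).reshape(-1,2)+[a,b]
    r=np.c_[(ct[:,0]-c["cx"])/c["fx"],(ct[:,1]-c["cy"])/c["fy"],np.ones(len(ct))]@c["R"]
    o=-c["R"].T@c["t"]; P=(o+r*((.008-o[2])/r[:,2])[:,None])[:,:2]*1000
    h=np.array([637.7,-366.5]) # hood centre
    yaw=np.radians(-9)
    for it in range(4):
        R=np.array([[np.cos(yaw),-np.sin(yaw)],[np.sin(yaw),np.cos(yaw)]])
        L=(P-h)@R   # dock-aligned, hood centre origin (dock x~92)
        out=[]
        for s in(1,-1):
            q=L[(abs(L[:,1]-s*61)<9)&(L[:,0]<-45)&(L[:,0]>-205)]
            vx,vy,x0,y0=cv2.fitLine(q.astype(np.float32),cv2.DIST_HUBER,0,.01,.01).ravel()
            out.append((np.arctan(vy/vx),y0+vy/vx*(-100-x0),len(q)))
        q=L[(abs(L[:,1])<50)&(L[:,0]<-200)]
        if it<3: yaw+=(out[0][0]+out[1][0])/2
    print(n,t,"yaw",np.degrees(yaw),"sides",np.round(out,3).tolist(),"front",np.median(q[:,0]),len(q))
    mid=(out[0][1]+out[1][1])/2
    print("origin est",h+R@np.array([np.median(q[:,0])+125,mid]))
    # hood/guides in that frame
    X=cloud(c)[b:d,a:e].reshape(-1,3)
    org=h+R@np.array([np.median(q[:,0])+125,mid])
    D=np.c_[(X[:,:2]*1000-org)@R,X[:,2]*1000]
    H=D[(D[:,2]>62)&(D[:,2]<80)];print("hood x,y 2-98%",np.percentile(H[:,0],[2,98]),np.percentile(H[:,1],[2,98]))
    G=D[(D[:,2]>24)&(D[:,2]<36)&(D[:,0]>15)&(D[:,0]<65)]
    for s in(1,-1): print("guide",s,np.percentile(G[G[:,1]*s>20,1],[5,50,95]))
```

```text
top 150.0 yaw -8.988397656374477 sides [[0.002, 61.481, 67.0], [-0.002, -60.846, 69.0]] front -217.52564218512146 45
origin est [ 546.36018016 -351.73068753]
hood x,y 2-98% [ 72.76201997 111.2185092 ] [-52.99791347  50.8172929 ]
guide 1 [31.99198608 35.51509143 39.10386311]
guide -1 [-42.17692732 -38.02050975 -34.42125299]
scene 147.0 yaw -9.03003786462882 sides [[-0.003, 60.213, 53.0], [0.003, -60.006, 52.0]] front -220.8732743878279 44
origin est [ 543.03116112 -351.3505333 ]
hood x,y 2-98% [ 75.67276474 114.76151645] [-50.85169679  52.60244624]
guide 1 [35.28493452 38.22232546 42.33485011]
guide -1 [-38.46606832 -35.45340961 -31.4039546 ]
```

```bash
cat >> h.py <<'E'
from workcell import get_obs
from scipy.spatial.transform import Rotation as Ro
def to(targets):  # world mm x,y,z + heading deg of the tool -x line (cartridge +x)
    o=get_obs();R=Ro.from_quat(o["ee_rot"]).as_matrix();p=np.array(o["position"])
    print("clock",round(o["clock"],2),"pos",np.round(p*1000,1),"yaw",round(np.degrees(np.arctan2(-R[1,0],-R[0,0])),2),"tilt z",np.round(R[:,2],4),"F",np.round(o["ft_force"],1),"w",round(o["grip_width"],3),round(o["grasp_force"],1))
    for x,y,z,h in targets:
        a=np.radians(h);xt=np.array([-np.cos(a),-np.sin(a),0]);zt=np.array([0,0,-1.]);T=np.c_[xt,np.cross(zt,xt),zt]
        print((x,y,z,h),"delta",np.round(R.T@(np.array([x,y,z])/1000-p),4).tolist(),"turn",np.round(Ro.from_matrix(R.T@T).as_rotvec(),4).tolist())
def dock(x,y): # dock mm -> world
    a=np.radians(-9);return 545.3+np.cos(a)*x-np.sin(a)*y,-351.8+np.sin(a)*x+np.cos(a)*y
E
python3 -c "
from h import *
to([(440.7,1.7,150,-23)])"
```

```text
clock 0.1 pos [270.5 563.1 241.6] yaw -25.66 tilt z [-5.0e-04 -1.2e-03 -1.0e+00] F [ 0.5 -0.4  0.6] w 1.0 0.0
(440.7, 1.7, 150, -23) delta [-0.3965, -0.4322, 0.0922] turn [-0.0013, 0.0, -0.0463]
```

The manual's scale: shifts go in shares of 0.6 m and turns go in shares of 120 degrees. Converting my numbers, -0.4322 m / 0.6 = -0.7203, -0.3965 m / 0.6 = -0.6608, -0.0463 rad / 2.0944 = -0.0221.

Request:
{"op": "move_arm", "data": {"plan": [{"delta_pos": [-0.6608, -0.7203, 0.1533], "turn": [-0.0006, 0, -0.0221], "fingers": 0}, {"delta_pos": [-0.6608, -0.7203, 0.1533], "turn": [-0.0006, 0, -0.0221], "fingers": 0}, {"delta_pos": [-0.6608, -0.7203, 0.1533], "turn": [-0.0006, 0, -0.0221], "fingers": 0}, {"delta_pos": [-0.6608, -0.7203, 0.1533], "turn": [-0.0006, 0, -0.0221], "fingers": 0}, {"delta_pos": [-0.6608, -0.7203, 0.1533], "turn": [-0.0006, 0, -0.0221], "fingers": 0}, {"delta_pos": [-0.6608, -0.7203, 0.1533], "turn": [-0.0006, 0, -0.0221], "fingers": 0}, {"delta_pos": [-0.6608, -0.7203, 0.1533], "turn": [-0.0006, 0, -0.0221], "fingers": 0}, {"delta_pos": [-0.6608, -0.7203, 0.1533], "turn": [-0.0006, 0, -0.0221], "fingers": 0}, {"delta_pos": [-0.6608, -0.7203, 0.1533], "turn": [-0.0006, 0, -0.0221], "fingers": 0}, {"delta_pos": [-0.6608, -0.7203, 0.1533], "turn": [-0.0006, 0, -0.0221], "fingers": 0}, {"delta_pos": [-0.6608, -0.7203, 0.1533], "turn": [-0.0006, 0, -0.0221], "fingers": 0}, {"delta_pos": [-0.6608, -0.7203, 0.1533], "turn": [-0.0006, 0, -0.0221], "fingers": 0}]}}

```text
clock: 1.6
position: [0.4406, 0.003, 0.1502]
ee_rot: [0.199, 0.98, 0.001, -0.0]
ft_force: [-0.5, -0.0, -0.3]
grip_width: 0.997
grasp_force: 0.0
```

```bash
python3 -c "
from h import *
from workcell import camera
to([(440.7,1.7,150,-23),(440.7,1.7,54,-23)])
c=camera('wrist');cv2.imwrite('pics/w1.png',c['color'][:,:,::-1]);np.savez('w1.npz',**c);print(c['fx'],c['cx'],c['cy'],np.round(c['tool_from_camera'],3))"
```

```text
clock 1.6 pos [440.6   3.  150.2] yaw -22.96 tilt z [ 1.0e-04  1.4e-03 -1.0e+00] F [-0.5 -0.  -0.3] w 0.997 0.0
(440.7, 1.7, 150, -23) delta [-0.0006, -0.0011, 0.0002] turn [0.0014, -0.0004, 0.0007]
(440.7, 1.7, 54, -23) delta [-0.0006, -0.0013, 0.0962] turn [0.0014, -0.0004, 0.0007]
325.19226210127806 286.23529305950683 207.1519393419068 [[ 0.    -0.955 -0.296  0.075]
 [ 1.    -0.     0.001  0.   ]
 [-0.001 -0.296  0.955 -0.13 ]
 [ 0.     0.     0.     1.   ]]
```

View pics/w1.png

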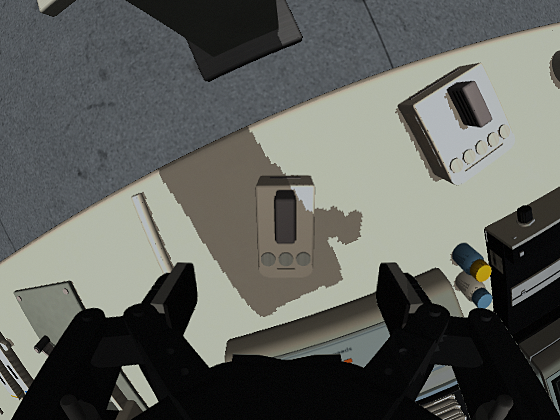

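The wrist view shows the three-cap (narrow) cartridge at (286,230), with its rib at (285,217). It is centred and square between the fingers. I'll go down and grip.

To row units: 0.096 m / 0.6 = 0.16, -0.001 m / 0.6 = -0.0017, 0.0014 rad / 2.0944 = 0.0007.

Request:
{"op": "move_arm", "data": {"plan": [{"delta_pos": [-0.0005, -0.0017, 0.0833], "turn": [0.0007, 0, 0], "fingers": 0}, {"delta_pos": [-0.0005, -0.0017, 0.1333], "turn": [0.0007, 0, 0], "fingers": 0}, {"delta_pos": [-0.0005, -0.0017, 0.16], "turn": [0.0007, 0, 0], "fingers": 0}, {"delta_pos": [-0.0005, -0.0017, 0.16], "turn": [0.0007, 0, 0], "fingers": 0}, {"delta_pos": [-0.0005, -0.0017, 0.16], "turn": [0.0007, 0, 0], "fingers": 1}, {"delta_pos": [-0.0005, -0.0017, 0.16], "turn": [0.0007, 0, 0], "fingers": 1}, {"delta_pos": [-0.0005, -0.0017, 0.16], "turn": [0.0007, 0, 0], "fingers": 1}, {"delta_pos": [-0.0005, -0.0017, 0.16], "turn": [0.0007, 0, 0], "fingers": 1}, {"delta_pos": [-0.0005, -0.0017, 0.16], "turn": [0.0007, 0, 0], "fingers": 1}, {"delta_pos": [-0.0005, -0.0017, 0.16], "turn": [0.0007, 0, 0], "fingers": 1}], "force": 50}}

```text
clock: 2.9
position: [0.441, 0.0013, 0.0546]
ee_rot: [0.199, 0.98, 0.0, 0.0]
ft_force: [-3.1, 0.9, 5.7]
grip_width: 0.151
grasp_force: 52.1
```

```bash
python3 -c "
from h import *
x,y=dock(-92-20,0);to([(440.7,1.7,130,-23),(x,y,130,-9),(x,y,64,-9)])"
```

```text
clock 2.9 pos [441.    1.3  54.6] yaw -23.01 tilt z [ 3.e-04  2.e-04 -1.e+00] F [-3.1  0.9  5.7] w 0.151 52.1
(440.7, 1.7, 130, -23) delta [0.0004, 0.0002, -0.0754] turn [0.0003, 0.0002, -0.0001]
(np.float64(434.67890585334453), np.float64(-334.2793399154942), 130, -9) delta [-0.1253, -0.3114, -0.0755] turn [0.0003, 0.0002, -0.2445]
(np.float64(434.67890585334453), np.float64(-334.2793399154942), 64, -9) delta [-0.1253, -0.3114, -0.0095] turn [0.0003, 0.0002, -0.2445]
```

To row units: -0.3114 m / 0.6 = -0.519, -0.275 m / 0.6 = -0.4583, -0.2445 rad / 2.0944 = -0.1167.

Request:
{"op": "move_arm", "data": {"plan": [{"delta_pos": [0, 0, -0.0667], "turn": [0, 0, 0], "fingers": 1}, {"delta_pos": [0, 0, -0.125], "turn": [0, 0, 0], "fingers": 1}, {"delta_pos": [-0.0367, -0.0917, -0.125], "turn": [0, 0, -0.0239], "fingers": 1}, {"delta_pos": [-0.0733, -0.1833, -0.125], "turn": [0, 0, -0.0477], "fingers": 1}, {"delta_pos": [-0.11, -0.275, -0.125], "turn": [0, 0, -0.0716], "fingers": 1}, {"delta_pos": [-0.1467, -0.3667, -0.125], "turn": [0, 0, -0.0955], "fingers": 1}, {"delta_pos": [-0.1833, -0.4583, -0.125], "turn": [0, 0, -0.1167], "fingers": 1}, {"delta_pos": [-0.2088, -0.519, -0.125], "turn": [0, 0, -0.1167], "fingers": 1}, {"delta_pos": [-0.2088, -0.519, -0.0917], "turn": [0, 0, -0.1167], "fingers": 1}, {"delta_pos": [-0.2088, -0.519, -0.0583], "turn": [0, 0, -0.1167], "fingers": 1}, {"delta_pos": [-0.2088, -0.519, -0.0417], "turn": [0, 0, -0.1167], "fingers": 1}, {"delta_pos": [-0.2088, -0.519, -0.0417], "turn": [0, 0, -0.1167], "fingers": 1}]}}

```text
clock: 4.4
position: [0.4341, -0.3341, 0.0788]
ee_rot: [0.078, 0.997, 0.0, -0.001]
ft_force: [0.1, -0.4, -2.3]
grip_width: 0.156
grasp_force: 51.0
```

```bash
python3 -c "
from h import *
from workcell import camera
x,y=dock(-90-20,0);to([(x,y,64,-9)])
c=camera('wrist');d=camera('scene');np.savez('s2.npz',**d)
cv2.imwrite('pics/w2.png',np.hstack([cv2.resize(c['color'],(400,300)),cv2.resize(d['color'][180:330,320:520],(400,300))])[:,:,::-1])"
```

```text
clock 4.4 pos [ 434.1 -334.1   78.8] yaw -8.99 tilt z [-1.3e-03  4.0e-04 -1.0e+00] F [ 0.1 -0.4 -2.3] w 0.156 51.0
(np.float64(436.6542825345348), np.float64(-334.5922088455746), 64, -9) delta [-0.0027, -0.0001, 0.0148] turn [0.0002, -0.0014, 0.0002]
```

View pics/w2.png

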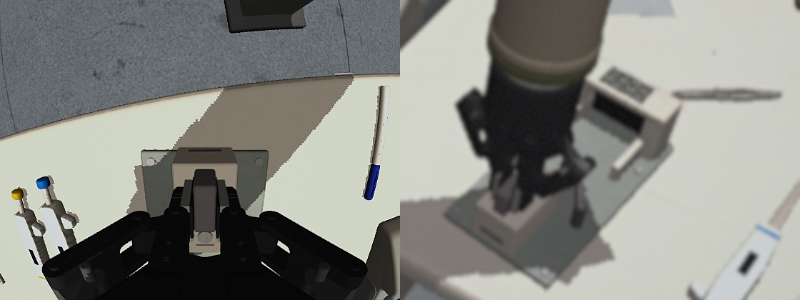

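The wrist view shows the cartridge mid-column at 204.5 and the base front-edge mid at 205, so it is centred. The scene crop shows it held upright over the apron. I'll set it down.

To row units: 0.0165 m / 0.6 = 0.0275, 0.016 m / 0.6 = 0.0267, -0.0014 rad / 2.0944 = -0.0007.

Request:
{"op": "move_arm", "data": {"plan": [{"delta_pos": [-0.0042, 0, 0.0167], "turn": [0, -0.0007, 0], "fingers": 1}, {"delta_pos": [-0.0042, 0, 0.0233], "turn": [0, -0.0007, 0], "fingers": 1}, {"delta_pos": [-0.0042, 0, 0.0267], "turn": [0, -0.0007, 0], "fingers": 1}, {"delta_pos": [-0.0042, 0, 0.0275], "turn": [0, -0.0007, 0], "fingers": 1}, {"delta_pos": [-0.0042, 0, 0.0275], "turn": [0, -0.0007, 0], "fingers": 1}]}}

```text
clock: 5.12
position: [0.437, -0.3348, 0.0629]
ee_rot: [0.078, 0.997, -0.0, 0.001]
ft_force: [-1.1, -0.4, -0.4]
grip_width: 0.152
grasp_force: 51.1
```

```bash
python3 -c "
from h import *
to([(*dock(x-20,0),62.5,-9) for x in (-90,0,40,60)])"
```

```text
clock 5.12 pos [ 437.  -334.8   62.9] yaw -9.0 tilt z [ 1.6e-03 -3.0e-04 -1.0e+00] F [-1.1 -0.4 -0.4] w 0.152 51.1
(np.float64(436.6542825345348), np.float64(-334.5922088455746), 62.5, -9) delta [0.0004, 0.0002, 0.0004] turn [-0.0001, 0.0016, 0.0]
(np.float64(525.5462331880972), np.float64(-348.6713106991954), 62.5, -9) delta [-0.0896, 0.0002, 0.0006] turn [-0.0001, 0.0016, 0.0]
(np.float64(565.0537668119027), np.float64(-354.92868930080465), 62.5, -9) delta [-0.1296, 0.0002, 0.0006] turn [-0.0001, 0.0016, 0.0]
(np.float64(584.8075336238055), np.float64(-358.05737860160923), 62.5, -9) delta [-0.1496, 0.0002, 0.0007] turn [-0.0001, 0.0016, 0.0]
```

To row units: 0.0012 m / 0.6 = 0.002, 0.0007 m / 0.6 = 0.0012, 0.0015 rad / 2.0944 = 0.0007.

Request:
{"op": "move_arm", "data": {"plan": [{"delta_pos": [0, 0, 0.0012], "turn": [0, 0.0007, 0], "fingers": 1}, {"delta_pos": [0, 0, 0.002], "turn": [0, 0.0007, 0], "fingers": 1}, {"delta_pos": [0, 0, 0.002], "turn": [0, 0.0007, 0], "fingers": 1}]}}

```text
clock: 5.5
position: [0.437, -0.3349, 0.0627]
ee_rot: [0.078, 0.997, 0.0, 0.0]
ft_force: [-4.5, 4.2, 12.1]
grip_width: 0.153
grasp_force: 53.0
```

To row units: -0.05 m / 0.6 = -0.0833, -0.04 m / 0.6 = -0.0667.

Request:
{"op": "move_arm", "data": {"plan": [{"delta_pos": [0, 0, -0.0015], "turn": [0, 0, 0], "fingers": 1}, {"delta_pos": [-0.0167, 0, -0.0015], "turn": [0, 0, 0], "fingers": 1}, {"delta_pos": [-0.0417, 0, -0.0015], "turn": [0, 0, 0], "fingers": 1}, {"delta_pos": [-0.0667, 0, -0.0015], "turn": [0, 0, 0], "fingers": 1}, {"delta_pos": [-0.0833, 0, -0.0015], "turn": [0, 0, 0], "fingers": 1}, {"delta_pos": [-0.0833, 0, -0.0015], "turn": [0, 0, 0], "fingers": 1}]}}

```text
clock: 6.25
position: [0.4879, -0.3425, 0.0627]
ee_rot: [0.078, 0.997, 0.0, -0.0]
ft_force: [-2.9, 1.9, 6.5]
grip_width: 0.154
grasp_force: 52.2
```

```bash
python3 -c "
from h import *
from workcell import camera
to([(*dock(x-20,0),62.5,-9) for x in (0,40,60)])
d=camera('scene');c=camera('top')
cv2.imwrite('pics/s3.png',np.hstack([cv2.resize(c['color'][130:280,360:480],(400,500)),cv2.resize(d['color'][180:330,340:460],(400,500))])[:,:,::-1])"
```

```text
clock 6.25 pos [ 487.9 -342.5   62.7] yaw -8.93 tilt z [-1.e-04  1.e-04 -1.e+00] F [-2.9  1.9  6.5] w 0.154 52.2
(np.float64(525.5462331880972), np.float64(-348.6713106991954), 62.5, -9) delta [-0.0382, -0.0003, 0.0002] turn [0.0001, -0.0001, 0.0011]
(np.float64(565.0537668119027), np.float64(-354.92868930080465), 62.5, -9) delta [-0.0782, -0.0003, 0.0002] turn [0.0001, -0.0001, 0.0011]
(np.float64(584.8075336238055), np.float64(-358.05737860160923), 62.5, -9) delta [-0.0982, -0.0003, 0.0002] turn [0.0001, -0.0001, 0.0011]
```

View pics/s3.png

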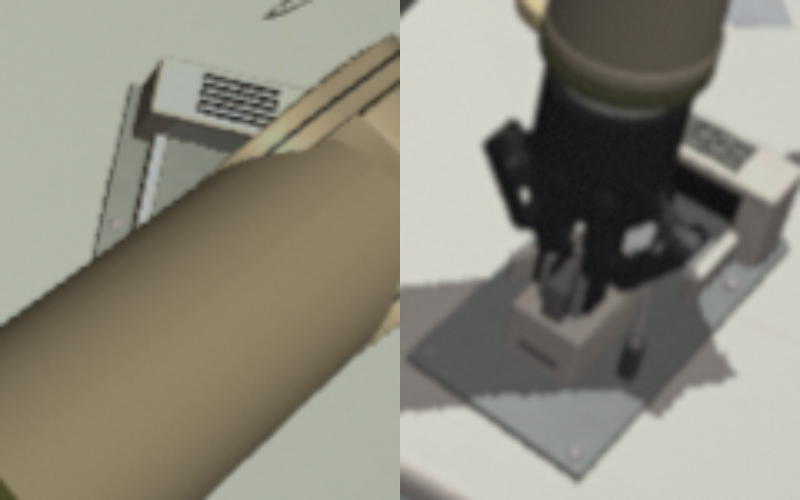

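The top view is blocked by the arm. The scene crop shows the cartridge flat on the floor, with its right side just clear of the catch pivot (630,360). I'll slide on.

To row units: -0.078 m / 0.6 = -0.13, -0.07 m / 0.6 = -0.1167, 0.001 rad / 2.0944 = 0.0005.

Request:
{"op": "move_arm", "data": {"plan": [{"delta_pos": [-0.0167, 0, 0], "turn": [0, 0, 0.0005], "fingers": 1}, {"delta_pos": [-0.0333, 0, 0], "turn": [0, 0, 0.0005], "fingers": 1}, {"delta_pos": [-0.05, 0, 0], "turn": [0, 0, 0.0005], "fingers": 1}, {"delta_pos": [-0.0667, 0, 0], "turn": [0, 0, 0.0005], "fingers": 1}, {"delta_pos": [-0.0833, 0, 0], "turn": [0, 0, 0.0005], "fingers": 1}, {"delta_pos": [-0.1, 0, 0], "turn": [0, 0, 0.0005], "fingers": 1}, {"delta_pos": [-0.1167, 0, 0], "turn": [0, 0, 0.0005], "fingers": 1}, {"delta_pos": [-0.13, 0, 0], "turn": [0, 0, 0.0005], "fingers": 1}, {"delta_pos": [-0.13, 0, 0], "turn": [0, 0, 0.0005], "fingers": 1}]}}

```text
clock: 7.48
position: [0.5651, -0.3543, 0.0627]
ee_rot: [0.078, 0.997, 0.0, 0.0]
ft_force: [-2.3, 2.6, 7.6]
grip_width: 0.15
grasp_force: 52.3
```

```bash
python3 -c "
from h import *
from workcell import camera
to([(*dock(x-20,0),62.5,-9) for x in (40,60)])
d=camera('scene');c=camera('wrist')
cv2.imwrite('pics/s4.png',np.hstack([cv2.resize(c['color'],(400,300)),cv2.resize(d['color'][180:300,340:500],(400,300))])[:,:,::-1])"
```

```text
clock 7.47 pos [ 565.1 -354.3   62.7] yaw -8.98 tilt z [ 6.e-04  5.e-04 -1.e+00] F [-2.3  2.6  7.6] w 0.15 52.3
(np.float64(565.0537668119027), np.float64(-354.92868930080465), 62.5, -9) delta [-0.0, -0.0006, 0.0002] turn [0.0006, 0.0005, 0.0003]
(np.float64(584.8075336238055), np.float64(-358.05737860160923), 62.5, -9) delta [-0.02, -0.0006, 0.0002] turn [0.0006, 0.0005, 0.0003]
```

View pics/s4.png

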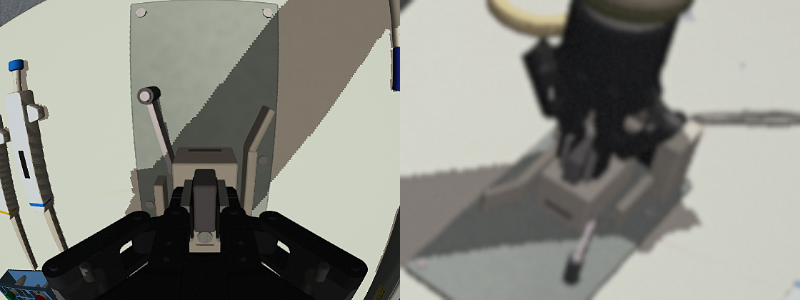

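The wrist view shows the cartridge (204,165) between the guides, with the catch (pivot at 148,96) held aside along its left side in the image. I'll push home, then watch for stop contact.

Request:
{"op": "move_arm", "data": {"plan": [{"delta_pos": [-0.0133, 0, 0], "turn": [0, 0, 0], "fingers": 1}, {"delta_pos": [-0.0233, 0, 0], "turn": [0, 0, 0], "fingers": 1}, {"delta_pos": [-0.03, 0, 0], "turn": [0, 0, 0], "fingers": 1}, {"delta_pos": [-0.0333, 0, 0], "turn": [0, 0, 0], "fingers": 1}, {"delta_pos": [-0.0333, 0, 0], "turn": [0, 0, 0], "fingers": 1}]}}

```text
clock: 8.2
position: [0.5844, -0.358, 0.0627]
ee_rot: [0.079, 0.997, -0.0, 0.0]
ft_force: [-2.8, 1.1, 6.9]
grip_width: 0.154
grasp_force: 52.2
```

To row units: -0.002 m / 0.6 = -0.0033, -0.001 m / 0.6 = -0.0017.

Request:
{"op": "move_arm", "data": {"plan": [{"delta_pos": [-0.0017, 0, 0], "turn": [0, 0, 0], "fingers": 1}, {"delta_pos": [-0.0033, 0, 0], "turn": [0, 0, 0], "fingers": 1}, {"delta_pos": [-0.0033, 0, 0], "turn": [0, 0, 0], "fingers": 1}]}}

```text
clock: 8.57
position: [0.586, -0.3585, 0.0627]
ee_rot: [0.079, 0.997, -0.0, 0.0]
ft_force: [-3.7, 0.7, 6.3]
grip_width: 0.151
grasp_force: 52.3
```

```bash
python3 -c "
from h import *
from workcell import camera
to([(*dock(60-20,0),62.5,-9)])
d=camera('scene');c=camera('wrist')
cv2.imwrite('pics/s5.png',np.hstack([cv2.resize(c['color'],(400,300)),cv2.resize(d['color'][180:300,340:500],(400,300))])[:,:,::-1])"
```

```text
clock 8.57 pos [ 586.  -358.5   62.7] yaw -9.03 tilt z [ 1.e-04 -3.e-04 -1.e+00] F [-3.7  0.7  6.3] w 0.151 52.3
(np.float64(584.8075336238055), np.float64(-358.05737860160923), 62.5, -9) delta [0.0013, 0.0002, 0.0002] turn [-0.0003, 0.0001, -0.0005]
```

View pics/s5.png

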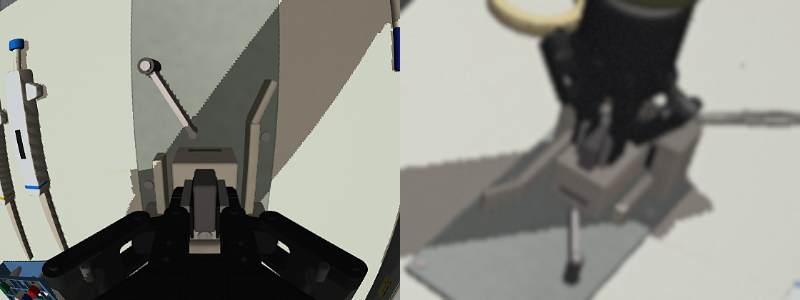

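The wrist view shows the catch swung shut behind the cartridge, with its tip at (193,133) and the tail at (204,150). I'll push gently until it meets the back stop.

To row units: -0.002 m / 0.6 = -0.0033, -0.001 m / 0.6 = -0.0017.

Request:
{"op": "move_arm", "data": {"plan": [{"delta_pos": [-0.0017, 0, 0], "turn": [0, 0, 0], "fingers": 1}, {"delta_pos": [-0.0033, 0, 0], "turn": [0, 0, 0], "fingers": 1}, {"delta_pos": [-0.0033, 0, 0], "turn": [0, 0, 0], "fingers": 1}]}}

```text
clock: 9.05
position: [0.5869, -0.3587, 0.0627]
ee_rot: [0.079, 0.997, 0.0, -0.001]
ft_force: [-9.9, 3.6, 10.9]
grip_width: 0.152
grasp_force: 52.9
```

Stop contact: it moved 0.9 of the 2 mm commanded, with Fx about -10 N. I'll relax, open, and lift.

To row units: -0.15 m / 0.6 = -0.25, -0.12 m / 0.6 = -0.2.

Request:
{"op": "move_arm", "data": {"plan": [{"delta_pos": [0.0013, 0, -0.0008], "turn": [0, 0, 0], "fingers": 1}, {"delta_pos": [0.0013, 0, -0.0008], "turn": [0, 0, 0], "fingers": 0.3}, {"delta_pos": [0.0013, 0, -0.0008], "turn": [0, 0, 0], "fingers": 0.3}, {"delta_pos": [0.0013, 0, -0.0008], "turn": [0, 0, 0], "fingers": 0.3}, {"delta_pos": [0.0013, 0, -0.0008], "turn": [0, 0, 0], "fingers": 0.3}, {"delta_pos": [0.0013, 0, -0.0333], "turn": [0, 0, 0], "fingers": 0.3}, {"delta_pos": [0.0013, 0, -0.1], "turn": [0, 0, 0], "fingers": 0.3}, {"delta_pos": [0.0013, 0, -0.2], "turn": [0, 0, 0], "fingers": 0.3}, {"delta_pos": [0.0833, -0.05, -0.25], "turn": [0, 0, 0], "fingers": 0.3}, {"delta_pos": [0.1667, -0.05, -0.25], "turn": [0, 0, 0], "fingers": 0.3}, {"delta_pos": [0.1667, -0.05, -0.25], "turn": [0, 0, 0], "fingers": 0.3}]}}

```text
clock: 10.42
position: [0.4794, -0.3739, 0.2144]
ee_rot: [0.082, 0.997, 0.001, 0.001]
ft_force: [0.4, 0.2, 0.3]
grip_width: 0.706
grasp_force: 0.0
```

```bash
python3 -c "
from h import *
from workcell import camera
to([]);o=get_obs();T=np.eye(4);T[:3,:3]=Ro.from_quat(o['ee_rot']).as_matrix();T[:3,3]=o['position']
c=camera('wrist');W=T@c['tool_from_camera']
v,u=np.mgrid[:420,:560];dx,dy=u-c['cx'],v-c['cy'];r=np.hypot(dx,dy)+1e-9;t=np.tan(np.minimum(r/c['fx'],1.4))
z=c['range_z'];P=np.stack([dx/r*t*z,dy/r*t*z,z],-1)@W[:3,:3].T+W[:3,3]
a=np.radians(-9);D=np.c_[(P[...,:2].reshape(-1,2)*1000-[545.3,-351.8])@np.array([[np.cos(a),-np.sin(a)],[np.sin(a),np.cos(a)]]),P[...,2].ravel()*1000]
for n,m in(('cart top',(D[:,2]>36+8)&(D[:,2]<53)),('rib',(D[:,2]>70)&(D[:,2]<82))):
    q=D[m&(abs(D[:,1])<30)&(D[:,0]>0)&(D[:,0]<70)];print(n,len(q),np.percentile(q,[2,50,98],axis=0).round(1).tolist())
cv2.imwrite('pics/w6.png',c['color'][:,:,::-1])"
```

```text
clock 10.43 pos [ 479.4 -373.9  214.4] yaw -9.37 tilt z [ 0.0014  0.001  -1.    ] F [0.4 0.2 0.3] w 0.706 0.0
cart top 1105 [[23.1, -21.8, 44.7], [41.6, -7.1, 46.7], [68.7, 22.4, 48.6]]
rib 445 [[25.9, -6.9, 71.0], [40.1, -0.0, 74.4], [58.2, 7.7, 75.9]]
```

View pics/w6.png

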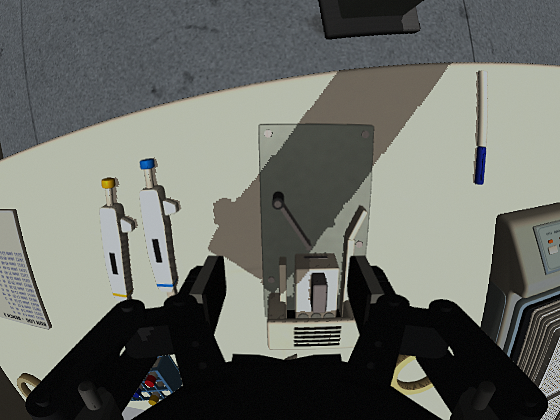

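The last view shows the cartridge under the hood at (317,285), with the catch shut behind it (tip at 310,248). The rib's middle measures about 41 in dock x, and home is 40.

```bash
python3 -c "
from workcell import hand_in
print(hand_in())"
```

```text
the job is handed in; nothing more can be done
None
```

The narrow cartridge is home in the dock against the back stop, the catch is shut behind it, the gripper is clear, the wide cartridge was not touched, and the job is handed in at about 10.4 s on the robot clock.

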